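# Open the child's foot gauge to its end stop

### The arm

A 6-joint arm with a two-finger parallel gripper is mounted at the origin on the work surface. World frame = base frame: x ahead of the robot, y to its left, z up, the work surface at z = 0. Lengths are in m, angles in rad, forces in N, time in s.
With the tool pointing down it reaches from about 0.3 to 0.875 m from the base axis. Payload 6.4 kg.
Tool frame: the origin (TCP) lies midway between the tips of the shut fingers; the grasp point (between the pads) lies 19 mm behind it (grasp_offset is the distance from the TCP to the grasp point, in m); z points along the fingers, y is the line along which they close (so a half turn about z gives the same grasp; the last joint's range is limited). The gripper opens to 85 mm and grips with 20 to 120 N. Pads are 22 mm wide; open, the fingers measure 114 mm over their backs; the gripper's body (76 mm by 85 mm) begins 54 mm behind the grasp point. The pads swing forward as they close: fully open they stand 13 mm farther back than shut.
Start: joints at [-1.33, 0.181, 1.607, -0, 1.354, -0.206], TCP at [0.248, -0.519, 0.231] pointing down, gripper open.
Joint ranges: [-2.99, 2.99], [-0.89, 2.07], [0.3, 2.58], [-1.14, 4.28], [0, 2.63], [-3.12, 3.12]. Speed limits (rad/s): [2.57, 2.57, 3.01, 3.14, 3.14, 3.14].

### API

Orientations are given as a unit quaternion [w, x, y, z].
In Python, from bench import * gives the robot as it stands. The module is installed in compiled form; this text tells all that it offers.
- The arm moves only by the tool servo_tool, never from a script. Its argument "commands" is text: rows parted by semicolons, each of 7 numbers parted by spaces: the turn, a rotation vector about the tool's x, y, z in rad, then the shift along the tool's x, y, z in mm, then the opening, from 0 (shut) to 1 (fully open). In form: wx wy wz dx dy dz claw; .... A call has 1 to 5 rows; each row shifts and turns the commanded pose from where the row before left it, along the tool's axes as they then stand; what a row does not reach is not made up. A row lasts 1/8 s, in which the tool goes at most 62.5 mm and 10.7 degrees, less where a joint would pass 70% of its speed; a pose out of reach is approached as far as the arm can. A call with a gripper value outside its range is refused whole. The fingers move at their own pace and stop on an object; the grip force is fixed at half the most. Time passes only in rows, so rows that do not move let the fingers close. It gives the time, the measured TCP pose, the force, the opening and the grip force at its end, in the units of the state.
- get_obs(): the state, without advancing time (a new reading comes with each control period).
- camera(name): name is "scene" or "side" or "wrist"; returns the picture (384x512x3 uint8, blue, green, red); there is no depth.
- calibration(name): a dict with "fx", "fy", "cx", "cy" (pixels), "R" (3x3) and "t" (3): a world point X has camera coordinates R X + t. Camera axes: x right, y down, z forward; pixel columns grow to the right and rows downward; lengths in m; the calibration is good to about 2 mm. The wrist camera is an equidistant fisheye: a pixel r from the principal point sees the ray r / f radians off the axis. A picture is of the moment at which its call begins: read the wrist's pose just before it. calibration takes no time and is no camera call; for the wrist camera it gives the pose at the moment of the call.
- hand_in(): hands the job in; it is judged then, once.
The state is a dict: "time_s": time; "q": joint angles; "dq": joint speeds; "joint_efforts": joint torques, N m; "eef_pos": TCP position; "eef_rot": TCP orientation; "wrist_force": force on the tool from outside, world axes, zero at the start; "torque": the same for the moment, N m; "opening": opening from 0.0 (shut) to 1.0 (fully open); "grasp_force": force on a finger pad.
Only numpy, scipy, OpenCV 4.12 (cv2) and the standard library are available. Lean on these libraries where they do the work, as an engineer would, in place of code of your own. Each camera call takes 0.05 s, during which the arm holds its last target. There are 200 camera calls.

### The job

Get the child's foot-length gauge on the clinic desk ready for the next visitor: press the round lock button on its sliding toe carriage with a fingertip and, keeping the button held down, push the carriage away from the heel cup all the way to its end stop. Then let the button spring back up so that the carriage is locked there, and take your hand away. Leave the torch, the pen cup and the stapler where they stand; nothing is to be picked up.

Things in the scene. Friction and masses are not known exactly. Their poses are not given: they have to be found in the camera images.
- gauge: Fixed white plate flat on the desk, 120 (x) by 365 (y) by 14 mm thick, turned up to 40 degrees either way. Origin: centre of its underside, at desk height. Its y axis is the slide direction, away from the grey heel cup at the -y end (wall 110 mm wide, top 64 mm above the desk) towards the grey end stop at the +y end. A grey toe carriage rides on it between them.
- stop_face (a point): Top edge of the end stop's near face: a grey block 100 (x) by 25 (y) mm, fixed to the plate, top 34 mm above the desk; the point lies at y = +140.5 mm in the gauge's frame. The carriage's front face meets it at the end of its travel.
- carriage (a joint): Position of the toe carriage along the gauge's +y, m: 0 nearest the heel cup, 0.150 against the end stop. Block 100 (x) by 76 (y) mm, top 37 mm above the desk, its centre at x = 0, y = -47.5 mm + joint value in the gauge's frame. Button up: locked by pins in an 8 mm pitch rack (up to 6 mm of play, holds over 50 N). Button down: slides with about 2 N.
- button (a joint): Travel of the round lock button in m: 0 up (carriage locked), 0.006 fully down (free). The lock lets go only when it is at least 4.5 mm down. Moves straight down with spring return: about 3 N to start, 6 N fully down. Let up anywhere on the way, the lock catches again; against the end stop (last 2 mm) it springs fully up and locks.
- button_top (a point): Centre of the flat top of the lock button: round metal disc 34 mm across, in the middle of the carriage between toe plate and thumb ledge. Top 45 mm above the desk when up, 39 mm when fully down (2 mm above the carriage's top). Rides with the carriage; a fingertip pressing it can drag the carriage by friction.
- ledge_top (a point): Middle of the top of the thumb ledge, an upright on the carriage's +y edge, 60 (x) by 8 (y) mm: 34 mm ahead of the button's centre (inner face 30 mm), top 58 mm above the desk, 13 mm above the button. A finger on the button may push against it.
- toe_top (a point): Middle of the top of the toe plate, an upright on the carriage's -y edge, 100 (x) by 8 (y) mm: 34 mm behind the button's centre (inner face 30 mm), top 67 mm above the desk.
- torch: Standing black and green hand torch, 48 mm across at its foot, 135 mm tall, loose, beside the plate on its far (+x) side, towards the heel cup. Origin: centre of its underside. Leave alone.
- pen_cup: Grey cup with pens, 72 mm across, 95 mm tall (pens to 155 mm), loose, beside the plate on its far (+x) side, towards the end stop. Origin: centre of its underside. Leave alone.
- stapler: Black stapler lying flat, 34 (x) by 125 (y) by 36 mm tall, loose, beside the plate on its near (-x) side. Origin: centre of its underside. Leave alone.

How it is judged:
By the outcome, as a careful person would: the job done as asked, in the order asked, and still so for the second after the job is handed in, with the robot touching nothing.
It also fails if it takes over 35 s, if anything falls off the work surface, if the arm or the gripper's body presses on something with over 40 N, if the wrist force passes 120 N, or if a joint passes its speed limit or range.

## Working session

There is one attempt and no reset: what is moved stays moved. The work goes in short steps, Python scripts to look and compute and a tool call to move; the robot and the scene stay as the last step left them, time stands still between calls to the robot, and variables do not carry over. Pictures are saved under pics/ and viewed, at most 10 in all, crops included, and the job is handed in when it is done.

Besides the shell and the picture viewer there is one more tool, called after "Emit:" by a JSON object that holds its "api" and its "payload", one argument or row to a line. servo_tool: Moves the arm, as the interface text tells. Its arguments: {"type":"object","properties":{"commands":{"type":"string"}},"required":["commands"]}

```bash
mkdir -p pics; python3 - <<'E'
from bench import *
import cv2,numpy as np
o=get_obs();print(o['time_s'],o['eef_pos'],o['eef_rot'],o['opening'])
for n in ['scene','side']:
    im=camera(n);cv2.imwrite(f'pics/{n}0.png',im)
    c=calibration(n);print(n,c)
E
```

```text
0.0 [ 0.24832406 -0.51799372  0.23038194] [-8.77478262e-04  9.75151703e-01  2.21536420e-01 -1.77658642e-05] 1.0022314607512481
scene {'fx': 364.6667201857926, 'fy': 364.6667201857926, 'cx': 252.74541114110903, 'cy': 194.02459184563642, 'R': array([[-0.77030095,  0.63741554,  0.01838156],
       [ 0.46033277,  0.57578625, -0.67569515],
       [-0.44128244, -0.51202698, -0.73695196]]), 't': array([ 0.451585  , -0.22695732,  1.08288085])}
side {'fx': 386.45262543334525, 'fy': 386.45262543334525, 'cx': 252.4955947188152, 'cy': 188.16194975153402, 'R': array([[ 0.92092468, -0.38951946, -0.01312731],
       [-0.30861994, -0.70825973, -0.63491881],
       [ 0.23801569,  0.58876375, -0.77246733]]), 't': array([-0.54608977,  0.26363966,  0.6904192 ])}
```

View pics/scene0.png

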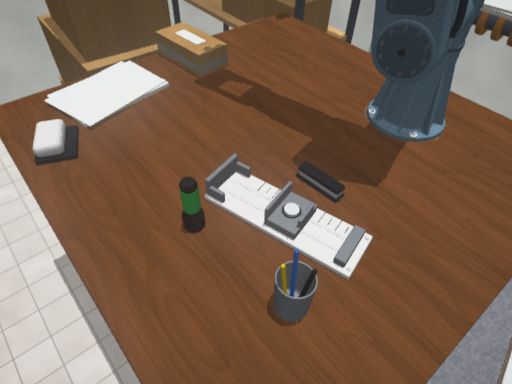

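View pics/side0.png

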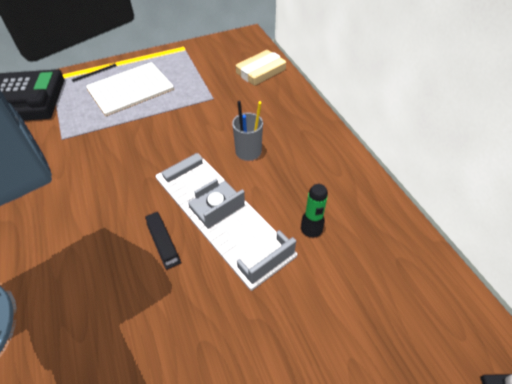

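Scene: gauge with heel cup ≈(228,178), white button ≈(292,210), end stop ≈(350,245). Torch (192,205), cup (294,290), stapler (320,180). Side: button ≈(216,200), end stop ≈(183,167), heel cup ≈(267,258). I'll measure these with colour masks and rays.

```bash
cat > h.py <<'E'
import cv2,numpy as np
from bench import *
def ray(c,p):
    p=np.atleast_2d(np.asarray(p,float))
    d=np.c_[(p[:,0]-c['cx'])/c['fx'],(p[:,1]-c['cy'])/c['fy'],np.ones(len(p))]@c['R']
    return -c['R'].T@c['t'],d
def plane(c,p,z):
    o,d=ray(c,p); return o+d*((z-o[2])/d[:,2])[:,None]
def tri(c1,p1,c2,p2):
    A=[];b=[]
    for c,p in((c1,p1),(c2,p2)):
        o,d=ray(c,p);d=d[0]/np.linalg.norm(d[0]);P=np.eye(3)-np.outer(d,d);A.append(P);b.append(P@o)
    return np.linalg.lstsq(np.vstack(A),np.hstack(b),rcond=None)[0]
def white(im,thr):
    h=cv2.cvtColor(im,cv2.COLOR_BGR2HSV)
    return ((h[...,2]>thr)&(h[...,1]<40)).astype(np.uint8)
E
python3 - <<'E'
from h import *
roi={'scene':(195,375,150,280),'side':(150,300,148,290)}
bt={'scene':(292,210),'side':(216,200)}
B={};C={}
for n in roi:
    im=cv2.imread(f'pics/{n}0.png');c=C[n]=calibration(n)
    x0,x1,y0,y1=roi[n]
    m=white(im,150);k=np.zeros_like(m);k[y0:y1,x0:x1]=m[y0:y1,x0:x1]
    N,l,s,ce=cv2.connectedComponentsWithStats(k)
    for i in range(1,N):
        if s[i,4]>40: print(n,s[i],ce[i])
    i=l[bt[n][1],bt[n][0]];B[n]=ce[i];print('btn',B[n],s[i],plane(c,B[n],.045))
    pts=np.argwhere((k>0)&(l!=i))[:,::-1]
    W=plane(c,pts,.014)[:,:2]
    r=cv2.minAreaRect((W*1000).astype(np.float32));print('plate mm',r,cv2.boxPoints(r).round(0).tolist())
print('tri',tri(C['scene'],B['scene'],C['side'],B['side']))
a=np.hstack([cv2.resize(cv2.imread('pics/scene0.png')[150:280,200:380],None,fx=2.2,fy=2.2,interpolation=2),cv2.resize(cv2.imread('pics/side0.png')[150:280,145:325],None,fx=2.2,fy=2.2,interpolation=2)])
cv2.imwrite('pics/crop.png',a)
E
```

```text
scene [ 205  172  168  105 4842] [292.83911607 222.03882693]
scene [284 202  16  13 170] [291.58823529 207.92941176]
scene [270 207  28  26 234] [283.91452991 220.35470085]
btn [291.58823529 207.92941176] [284 202  16  13 170] [[0.53702056 0.06911593 0.045     ]]
plate mm ((538.5225219726562, 41.81700134277344), (138.24069213867188, 390.7209167480469), 15.132223129272461) [[421.0, 212.0], [523.0, -165.0], [656.0, -129.0], [554.0, 248.0]]
side [ 156  154  141  136 6506] [225.81540117 219.55010759]
btn [225.81540117 219.55010759] [ 156  154  141  136 6506] [[0.53763041 0.00727179 0.045     ]]
plate mm ((0.0, 0.0), (0.0, 0.0), 0.0) [[0.0, 0.0], [0.0, 0.0], [0.0, 0.0], [0.0, 0.0]]
tri [0.53069847 0.042735   0.01068267]
```

View pics/crop.png

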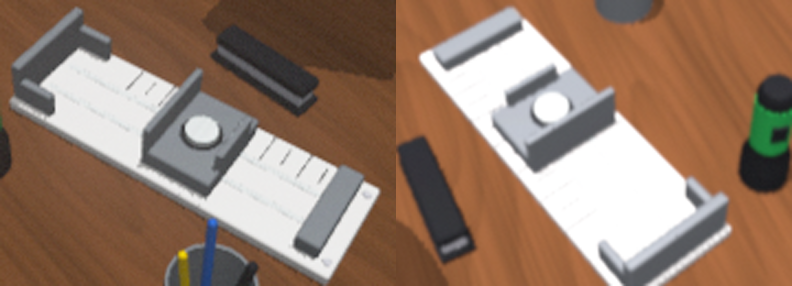

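```bash
python3 - <<'E'
from h import *
roi={'scene':(195,375,150,280),'side':(150,300,148,290)}
bt={'scene':(292,208),'side':(215,199)}
B={};C={}
for n,T in(('scene',195),('side',240)):
    im=cv2.imread(f'pics/{n}0.png');c=C[n]=calibration(n)
    print(n,im[bt[n][1],bt[n][0]],[im[y,x].tolist() for x,y in [(300,242),(245,195)]] if n=='scene' else [im[y,x].tolist() for x,y in [(235,240),(210,230),(225,190)]])
    x0,x1,y0,y1=roi[n]
    for T in (180,200,215,230,245):
        m=white(im,T);k=np.zeros_like(m);k[y0:y1,x0:x1]=m[y0:y1,x0:x1]
        N,l,s,ce=cv2.connectedComponentsWithStats(k)
        i=l[bt[n][1],bt[n][0]];b=ce[i]
        W=plane(c,np.argwhere((k>0)&(l!=i))[:,::-1],.014)[:,:2]
        r=cv2.minAreaRect((W*1000).astype(np.float32))
        print(T,'btn',b.round(1),s[i],plane(c,b,.045)[0].round(4),'plate',np.round(r[0]),np.round(r[1]),round(r[2],1))
        if s[i,4]<350:B[n]=b
if len(B)==2:print('tri',tri(C['scene'],B['scene'],C['side'],B['side']))
E
```

```text
scene [231 232 229] [[234, 236, 236], [233, 234, 236]]
180 btn [291.4 208.3] [284 202  15  13 151] [0.5381 0.0696 0.045 ] plate [541.  62.] [120. 351.] 15.4
200 btn [291.4 208.3] [284 203  15  12 137] [0.5381 0.0696 0.045 ] plate [540.  62.] [118. 350.] 15.6
215 btn [291.4 208.3] [285 203  14  11 123] [0.538  0.0695 0.045 ] plate [541.  62.] [116. 349.] 15.6
230 btn [293.4 209.5] [288 204  11  10  61] [0.5369 0.0747 0.045 ] plate [541.  62.] [114. 348.] 15.8
245 btn [255.5 191.5] [     0      0    512    384 196608] [ 0.5665 -0.0156  0.045 ] plate [0. 0.] [0. 0.] 0.0
side [255 255 255] [[255, 255, 255], [253, 253, 253], [206, 196, 192]]
180 btn [225.5 219.5] [ 156  154  141  135 6122] [0.5371 0.0075 0.045 ] plate [0. 0.] [0. 0.] 0.0
200 btn [227.  221.9] [ 156  159  141  130 5479] [0.5378 0.0009 0.045 ] plate [548.  73.] [ 93. 325.] 17.4
215 btn [215.1 198. ] [208 191  15  15 183] [0.5361 0.0685 0.045 ] plate [539.  54.] [120. 364.] 15.5
230 btn [215.1 198.1] [208 192  15  13 164] [0.5361 0.0685 0.045 ] plate [539.  54.] [119. 364.] 15.5
245 btn [215.  198.2] [208 192  15  13 150] [0.5358 0.0683 0.045 ] plate [540.  54.] [119. 362.] 15.6
tri [0.53557799 0.07214727 0.04121709]
```

Measured: plate 119×364 mm at (0.540, 0.055), yaw 15.5°. The button sits at (0.537, 0.069), which is 0.8 mm off the centreline and puts the carriage at about 0.062. These agree with the given sizes. I'll align yaw, close the fingers and go above the button.

Emit:
{"api": "servo_tool", "payload": {
  "commands": "0 0 0.176 0 0 0 0; 0 0 0 39 -44 0 0; 0 0 0 39 -44 0 0; 0 0 0 39 -44 0 0; 0 0 0 39 -44 0 0"
}}

```text
time_s: 0.72
eef_pos: [0.3521, -0.3054, 0.231]
eef_rot: [-0.0, 0.991, 0.135, 0.0]
wrist_force: [0.9, -1.0, 0.8]
opening: -0.005
grasp_force: 0.0
```

Emit:
{"api": "servo_tool", "payload": {
  "commands": "0 0 0 39 -44 0 0; 0 0 0 39 -44 0 0; 0 0 0 39 -44 0 0; 0 0 0 39 -44 0 0; 0 0 0 39 -44 0 0"
}}

```text
time_s: 1.35
eef_pos: [0.4811, -0.0412, 0.2312]
eef_rot: [0.0, 0.991, 0.135, 0.0]
wrist_force: [0.2, -0.4, -0.9]
opening: -0.002
grasp_force: 0.0
```

Emit:
{"api": "servo_tool", "payload": {
  "commands": "0 0 0 39 -44 30 0; 0 0 0 0 0 30 0; 0 0 0 0 0 20 0; 0 0 0 0 0 0 0; 0 0 0 0 0 0 0"
}}

```text
time_s: 1.98
eef_pos: [0.5056, 0.0067, 0.1536]
eef_rot: [0.0, 0.991, 0.135, 0.0]
wrist_force: [0.3, -0.2, 1.1]
opening: -0.004
grasp_force: 0.0
```

```bash
cat > d.py <<'E'
from h import *
from scipy.spatial.transform import Rotation as Ro
def rel(t):
    o=get_obs();q=o['eef_rot'];R=Ro.from_quat([q[1],q[2],q[3],q[0]]).as_matrix()
    print('t',round(o['time_s'],2),'pos',o['eef_pos'].round(4),'F',np.round(o['wrist_force'],1),'xaxis deg',np.degrees(np.arctan2(R[1,0],R[0,0])).round(2),'z',R[:,2].round(3),'open',o['opening'])
    print('to go, tool mm',(R.T@(np.array(t)-o['eef_pos'])*1000).round(1))
E
python3 - <<'E'
from d import *
rel([.537-.003*.267,.069+.003*.964,.045])
cv2.imwrite('pics/w1.png',camera('wrist'));im=camera('scene');im2=camera('side')
cv2.imwrite('pics/s1.png',np.hstack([cv2.resize(im[100:340,180:400],None,fx=1.8,fy=1.8),cv2.resize(im2[100:340,130:340],None,fx=1.8,fy=1.8)]))
E
```

```text
t 1.98 pos [0.5056 0.0067 0.1536] F [ 0.3 -0.2  1.1] xaxis deg 15.5 z [ 0.001 -0.    -1.   ] open -0.003973233578372303
to go, tool mm [ 46.8 -54.7 108.6]
```

View pics/s1.png

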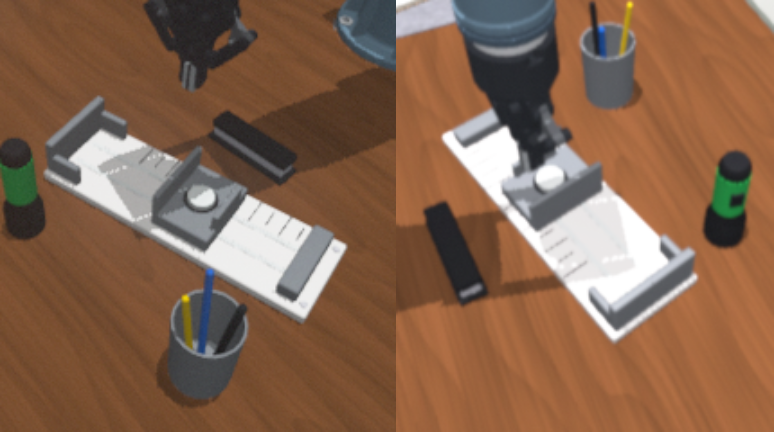

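View pics/w1.png

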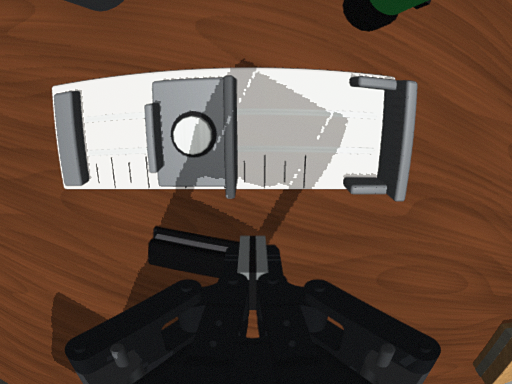

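The scene and side crops show the tool short of the carriage with the fingers shut and everything clear. In the wrist view the button is at ≈(193,133), and it gives me an independent position check.

```bash
python3 - <<'E'
from d import *
c=calibration('wrist');im=cv2.imread('pics/w1.png');h=cv2.cvtColor(im,cv2.COLOR_BGR2GRAY)
m=np.zeros_like(h);m[105:162,165:222]=(h[105:162,165:222]>170)
N,l,s,ce=cv2.connectedComponentsWithStats(m);i=1+np.argmax(s[1:,4])
(x,y),r=cv2.minEnclosingCircle(np.argwhere(l==i)[:,::-1].astype(np.float32));print(s[i],ce[i],x,y,r)
for p in [(x,y)]:
    v=np.array([p[0]-c['cx'],p[1]-c['cy']]);rr=np.linalg.norm(v);th=rr/c['fx']
    d=c['R'].T@np.r_[np.sin(th)*v/rr,np.cos(th)];o=-c['R'].T@c['t'];print(o+d*(.045-o[2])/d[2])
E
```

```text
[174 117  35  37 860] [190.06511628 133.63604651] 191.4698028564453 134.98667907714844 18.581031799316406
[0.53843186 0.06885701 0.045     ]
```

The wrist ray gives (0.538, 0.069), in agreement. Next I hover above the button and then descend.

Emit:
{"api": "servo_tool", "payload": {
  "commands": "0 0 0 23.5 -27.5 0 0; 0 0 0 23.5 -27.5 0 0; 0 0 0 0 0 30 0; 0 0 0 0 0 30 0; 0 0 0 0 0 0 0"
}}

```text
time_s: 2.75
eef_pos: [0.5341, 0.0725, 0.0914]
eef_rot: [-0.0, 0.991, 0.135, -0.002]
wrist_force: [0.3, 0.6, 0.1]
opening: 0.0
grasp_force: 0.0
```

```bash
python3 - <<'E'
from d import *
rel([.5375-.003*.267,.069+.003*.964,.045])
im=camera('scene');im2=camera('side')
cv2.imwrite('pics/s2.png',np.hstack([cv2.resize(im[150:280,220:360],None,fx=2.8,fy=2.8),cv2.resize(im2[130:260,150:290],None,fx=2.8,fy=2.8)]))
E
```

```text
t 2.75 pos [0.5341 0.0725 0.0914] F [0.3 0.6 0.1] xaxis deg 15.51 z [-0.004  0.    -1.   ] open 4.71121523652737e-05
to go, tool mm [ 2.5  1.4 46.4]
```

View pics/s2.png

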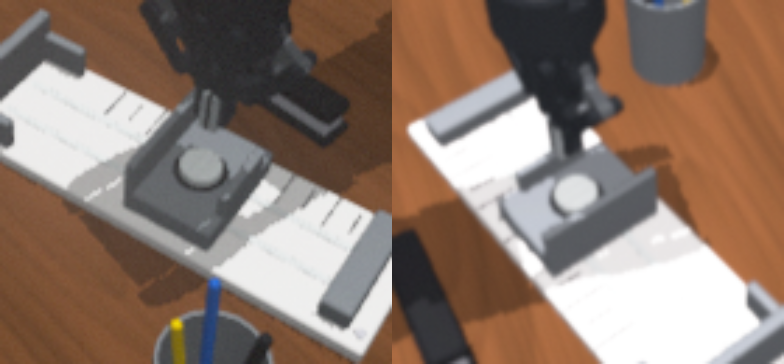

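Both views show the shut fingertips directly above the button between toe plate and ledge. Descending.

Emit:
{"api": "servo_tool", "payload": {
  "commands": "0 0 0 2.5 1.4 12 0; 0 0 0 0 0 13 0; 0 0 0 0 0 13 0; 0 0 0 0 0 4 0; 0 0 0 0 0 0 0"
}}

```text
time_s: 3.48
eef_pos: [0.5382, 0.0718, 0.0503]
eef_rot: [-0.0, 0.991, 0.135, -0.001]
wrist_force: [0.2, -0.3, -0.1]
opening: 0.003
grasp_force: 0.0
```

Emit:
{"api": "servo_tool", "payload": {
  "commands": "0 0 0 0 0 4 0; 0 0 0 0 0 4 0; 0 0 0 0 0 2 0; 0 0 0 0 0 0 0; 0 0 0 0 0 0 0"
}}

```text
time_s: 4.1
eef_pos: [0.539, 0.0718, 0.0413]
eef_rot: [0.0, 0.991, 0.135, 0.0]
wrist_force: [0.2, 0.6, 4.9]
opening: -0.001
grasp_force: 2.3
```

Emit:
{"api": "servo_tool", "payload": {
  "commands": "0 0 0 0 0 1.5 0; 0 0 0 0 0 1.5 0; 0 0 0 0 0 0 0; 0 0 0 0 0 0 0"
}}

```text
time_s: 4.6
eef_pos: [0.5391, 0.0717, 0.039]
eef_rot: [0.0, 0.991, 0.135, 0.001]
wrist_force: [-2.8, -0.1, 12.0]
opening: -0.001
grasp_force: 6.0
```

The button is fully down (z 39 mm, 12 N). Sliding along +u, which is tool −y.

Emit:
{"api": "servo_tool", "payload": {
  "commands": "0 0 0 0 -3 0.3 0; 0 0 0 0 -4 0 0; 0 0 0 0 -5 0 0; 0 0 0 0 -5 0 0; 0 0 0 0 -5 0 0"
}}

```text
time_s: 5.22
eef_pos: [0.5334, 0.0926, 0.0389]
eef_rot: [0.001, 0.991, 0.135, 0.001]
wrist_force: [-3.2, -2.5, 13.0]
opening: 0.0
grasp_force: 6.9
```

Emit:
{"api": "servo_tool", "payload": {
  "commands": "0 0 0 0 -6 0 0; 0 0 0 0 -6 0 0; 0 0 0 0 -6 0 0; 0 0 0 0 -6 0 0; 0 0 0 0 -6 0 0"
}}

```text
time_s: 5.85
eef_pos: [0.5253, 0.1216, 0.0389]
eef_rot: [0.001, 0.991, 0.135, 0.001]
wrist_force: [-3.5, -1.9, 13.7]
opening: -0.0
grasp_force: 7.0
```

```bash
python3 - <<'E'
from d import *
rel([.540-.267*.1025,.055+.964*.1025,.039])
im=camera('scene');im2=camera('side')
cv2.imwrite('pics/s3.png',np.hstack([cv2.resize(im[150:280,240:380],None,fx=2.8,fy=2.8),cv2.resize(im2[130:260,150:290],None,fx=2.8,fy=2.8)]))
E
```

```text
t 5.85 pos [0.5253 0.1216 0.0389] F [-3.5 -1.9 13.7] xaxis deg 15.53 z [ 0.001 -0.001 -1.   ] open -3.6302466934541656e-05
to go, tool mm [ -3.6 -34.5  -0.1]
```

View pics/s3.png

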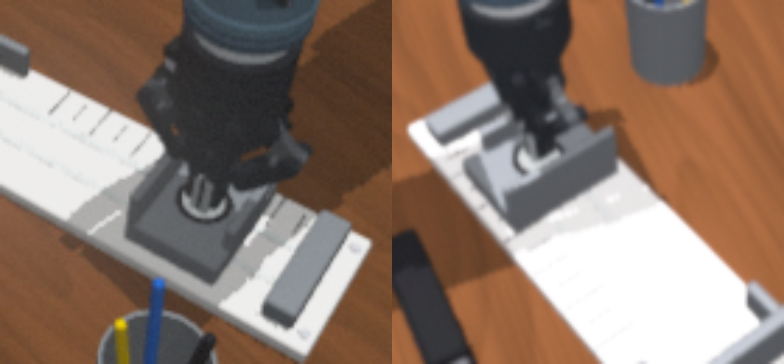

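The carriage rides along with the fingertip centred on the button. Carrying on to the stop, about 35–38 mm more.

Emit:
{"api": "servo_tool", "payload": {
  "commands": "0 0 0 0 -6 0 0; 0 0 0 0 -6 0 0; 0 0 0 0 -6 0 0; 0 0 0 0 -6 0 0; 0 0 0 0 -4 0 0"
}}

```text
time_s: 6.58
eef_pos: [0.5178, 0.1487, 0.0389]
eef_rot: [0.0, 0.991, 0.135, 0.001]
wrist_force: [-2.6, -3.6, 14.4]
opening: 0.0
grasp_force: 7.0
```

Emit:
{"api": "servo_tool", "payload": {
  "commands": "0 0 0 0 -2 0 0; 0 0 0 0 -2 0 0; 0 0 0 0 -2 0 0; 0 0 0 0 -2 0 0; 0 0 0 0 0 0 0"
}}

```text
time_s: 7.2
eef_pos: [0.5157, 0.1564, 0.0389]
eef_rot: [0.0, 0.991, 0.135, 0.001]
wrist_force: [-2.6, -1.8, 14.9]
opening: -0.003
grasp_force: 7.1
```

Emit:
{"api": "servo_tool", "payload": {
  "commands": "0 0 0 0 -1 0 0; 0 0 0 0 -1 0 0; 0 0 0 0 -1 0 0; 0 0 0 0 0 0 0"
}}

```text
time_s: 7.7
eef_pos: [0.5157, 0.158, 0.039]
eef_rot: [0.001, 0.991, 0.135, 0.001]
wrist_force: [-0.8, -7.9, 11.5]
opening: -0.004
grasp_force: 6.0
```

Emit:
{"api": "servo_tool", "payload": {
  "commands": "0 0 0 0 -1 0 0; 0 0 0 0 -1 0 0; 0 0 0 0 0 0 0"
}}

```text
time_s: 8.07
eef_pos: [0.5155, 0.1602, 0.039]
eef_rot: [0.001, 0.991, 0.135, 0.002]
wrist_force: [0.9, -5.7, 9.8]
opening: 0.001
grasp_force: 5.2
```

```bash
python3 - <<'E'
from d import *
rel([.540-.267*.1025,.055+.964*.1025,.039])
im=camera('scene');im2=camera('side')
cv2.imwrite('pics/s4.png',np.hstack([cv2.resize(im[170:280,260:380],None,fx=3.3,fy=3.3),cv2.resize(im2[130:240,150:270],None,fx=3.3,fy=3.3)]))
E
```

```text
t 8.07 pos [0.5155 0.1602 0.039 ] F [ 0.9 -5.7  9.8] xaxis deg 15.53 z [ 0.004 -0.002 -1.   ] open 0.0014346581456773193
to go, tool mm [-4.5  5.3 -0. ]
```

View pics/s4.png

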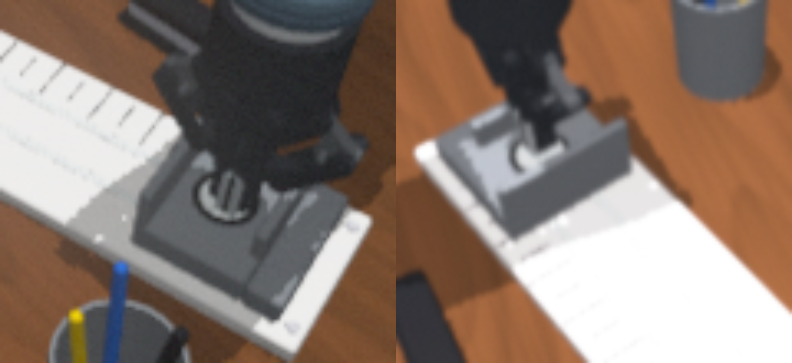

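The carriage's front face meets the end stop with no gap, and the finger has begun to slip on the button, so it is against the stop. Now lifting straight up.

Emit:
{"api": "servo_tool", "payload": {
  "commands": "0 0 0 0 0 -3 0; 0 0 0 0 0 -4 0; 0 0 0 0 0 -8 0; 0 0 0 0 0 -20 0; 0 0 0 0 0 -30 0"
}}

```text
time_s: 8.8
eef_pos: [0.5116, 0.1615, 0.1017]
eef_rot: [-0.0, 0.991, 0.135, -0.002]
wrist_force: [0.3, 0.3, 1.2]
opening: -0.002
grasp_force: 0.0
```

Emit:
{"api": "servo_tool", "payload": {
  "commands": "0 0 0 0 0 -50 0; 0 0 0 0 0 -50 0; 0 0 0 -40 0 0 0; 0 0 0 -40 40 0 0; 0 0 0 -40 40 0 0"
}}

```text
time_s: 9.43
eef_pos: [0.4176, 0.052, 0.2022]
eef_rot: [-0.0, 0.991, 0.136, -0.001]
wrist_force: [0.9, -0.8, 0.4]
opening: -0.0
grasp_force: 0.0
```

Emit:
{"api": "servo_tool", "payload": {
  "commands": "0 0 0 -20 50 0 0; 0 0 0 0 50 0 0; 0 0 0 0 50 0 0; 0 0 0 0 0 0 0; 0 0 0 0 0 0 0"
}}

```text
time_s: 10.05
eef_pos: [0.4395, -0.0968, 0.2019]
eef_rot: [-0.001, 0.991, 0.135, -0.001]
wrist_force: [1.0, 0.4, -0.0]
opening: 0.0
grasp_force: 0.0
```

```bash
python3 - <<'E'
from d import *
rel([.540-.267*.1025,.055+.964*.1025,.045])
B={}
im={n:camera(n) for n in('scene','side')}
for n,T,box in(('scene',170,(285,340,205,245)),('side',225,(170,215,160,200))):
    x0,x1,y0,y1=box;k=np.zeros((384,512),np.uint8);k[y0:y1,x0:x1]=white(im[n],T)[y0:y1,x0:x1]
    N,l,s,ce=cv2.connectedComponentsWithStats(k)
    for i in range(1,N):
        if 90<s[i,4]<350: print(n,s[i],ce[i],plane(calibration(n),ce[i],.045)[0].round(4));B[n]=ce[i]
if len(B)==2:print(tri(calibration('scene'),B['scene'],calibration('side'),B['side']))
cv2.imwrite('pics/s5.png',np.hstack([cv2.resize(im['scene'][150:320,180:380],None,fx=1.95,fy=1.95),cv2.resize(im['side'][110:280,140:340],None,fx=1.95,fy=1.95)]))
E
```

```text
t 10.05 pos [ 0.4395 -0.0968  0.2019] F [ 1.   0.4 -0. ] xaxis deg 15.49 z [-0.002  0.002 -1.   ] open 0.0002736563390109707
to go, tool mm [ 137.7 -221.6  157.2]
scene [321 221  16  14 175] [328.61142857 227.47428571] [0.5142 0.1544 0.045 ]
side [193 187  22  13 148] [207.02027027 195.09459459] [0.5228 0.0831 0.045 ]
[0.51190418 0.12998304 0.00923859]
```

View pics/s5.png

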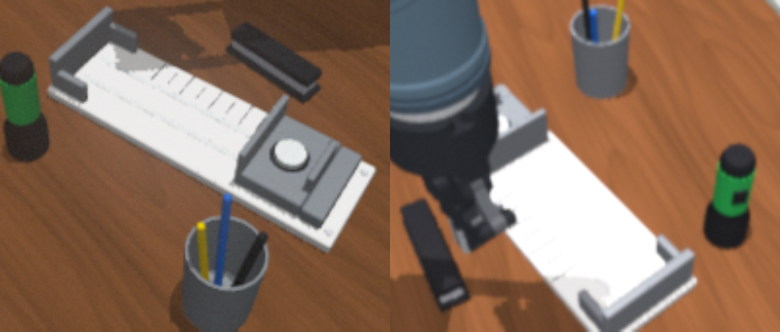

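The carriage is flush against the stop. The scene view puts the button at (0.514, 0.154) using its raised height, against an expected (0.513, 0.154). Nothing else has moved and the arm is clear.

```bash
python3 -c "
from bench import *
print(hand_in())"
```

```text
the job is handed in; nothing more can be done
None
```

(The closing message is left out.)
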